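Close the clamshell board tester, pin it and hold it pressed

TASK

Swing the open lid of the clamshell circuit-board tester gently down onto the board lying in it, take the guide pin with the red knob from the pin stand and push it down through the hole in the lid's front tab into the base. The board sits on sprung contacts that lift the lid, so press the pin down by its knob until the lid is fully shut, and finish while still holding it pressed down like that: do not let go. Leave the other pins and everything else on the bench where they are.

Things in the scene. Friction and masses are not known exactly. Their poses are not given: they have to be found in the camera images.
- fixture: Clamshell circuit-board tester: grey box 190 mm (x) by 200 mm (y), deck 55 mm high, fixed to the bench. Origin: centre of its underside. Its front is -x, the lid hinges along y at its rear (+x).
- lid (a joint): Opening angle of the lid (rad): 0 = fully shut (level), 1.57 = upright, 1.85 = fully open, leaning to the rear. The hinge is stiff (0.3 N m friction): the lid stays where it is left. Lowered onto the sprung board and let go, it springs up and rests at about 0.03; pressing it from there to 0, a firm stop, takes about 8 N at the tab's hole.
- lid_hinge (a point): Middle of the hinge axis, on the fixture: 85 mm behind its origin (fixture +x), 75 mm above the bench. The axis is the fixture's y.
- lid_push (a point): On the lid's outer face (top when shut), middle of its front frame bar, 130 mm from the hinge axis: a good place to push it shut. z axis: the face's outward normal. The lid is an aluminium frame with clear windows, 10 mm thick (hinge axis at mid-thickness), 150 mm wide, reaching 141 mm from the axis, plus a front tab 66 mm wide reaching to 184 mm.
- lid_hole (a point): Centre of the lid tab's hole at the outer (top when shut) face, 161.5 mm from the hinge; a brass-rimmed through hole of 12.5 mm diameter, moves with the lid.
- base_hole (a point): Mouth of the matching hole in the base's steel bush block, 70 mm above the bench, 76.5 mm in front of the fixture's origin (fixture -x); 12.5 mm diameter, upright, 40 mm deep. With the lid shut it lies 10 mm under the top of the lid's hole.
- nest (a point): Centre of the top of the tester's sprung probe plate, unpressed, on which the board lies: 60 mm above the bench, 5 mm behind the fixture's origin.
- board: Green circuit board under test, 100 x 120 x 4 mm, loose, already lying in the tester between short steel locating posts on the black sprung probe plate (which gives about 4 mm, 4 to 15 N). Origin: centre of its underside.
- guide_pin: The red-knobbed guide pin. Origin: its tip's centre, z up the shaft. Steel shaft 10 mm diameter, 45 mm long, coned to 5 mm over the last 6 mm; collar 20 mm diameter from 45 to 61 mm; red knob 30 mm diameter from 61 to 81 mm. About 60 g. Starts upright in one hole of the pin stand, collar on its top, knob 66 to 86 mm above the bench. Home: collar on the lid's tab, tip 35 mm above the bench.
- pin_knob (a point): Centre of the red knob, 71 mm above the pin's tip: grip it here.
- pin_stand: Grey plastic block 60 mm (x) by 200 mm (y) by 50 mm high, fixed to the bench, with three upright 12.5 mm through holes in a row along its y, 65 mm apart. Origin: centre of its underside.
- blue_pin: Another tester's pin, same shape with a blue knob and an 8 mm shaft, standing in the stand. Leave it. Origin: its tip.
- black_pin: Another tester's pin, same shape with a black knob and a 6 mm shaft, standing in the stand. Leave it. Origin: its tip.
- multimeter: Yellow multimeter lying on the bench, 180 x 85 x 38 mm. Leave it. Origin: centre of its underside.
- load_cell: Round steel load cell, 60 mm diameter, 44 mm high. Leave it. Origin: centre of its underside.
- screwdriver: Screwdriver lying on the bench, 200 mm long. Leave it.
- caliper: Digital caliper lying on the bench, 235 mm long. Leave it. Origin: middle of its beam, underside.
- spare_board: A second green board lying in the blue tray beside the tester. Leave it. Origin: centre of its underside.
There are look-alikes about, which are no part of the job. Leave any green or yellow look-alike of the guide_pin alone.

How it is judged:
On the way, in this order (a step that is already met when the one before it is completed fails the run):
1. the lid is lowered onto the board (opening below 0.08 rad) (value of joint lid below 0.08 rad), for 0.2 s.
2. the red-knobbed guide pin is through the lid's hole and at least 5 mm into the base's hole, with the lid down (horizontal distance between guide_pin and base_hole below 0.004 m and angle between guide_pin's own z axis and vertical below 0.12 rad and z of guide_pin in the frame of base_hole below -0.005 m and value of joint lid below 0.08 rad), for 0.1 s.
At the end, for the whole second after the job is handed in: Lid shut (under 0.014 rad) on the board still in its nest; red-knobbed pin at rest, upright in both holes (within 4 mm of the axis, 0.12 rad of upright) and home (tip 31 mm or more below the base hole's mouth); gripper still pressing it on the lid with over 4 N (value of joint lid below 0.014 rad and horizontal distance between guide_pin and base_hole below 0.004 m and angle between guide_pin's own z axis and vertical below 0.12 rad and z of guide_pin in the frame of base_hole below -0.031 m and contact force between guide_pin and fixture above 4 N and contact force between the fingers and guide_pin above 4 N and distance between board and nest below 0.009 m and linear speed of guide_pin below 0.02 m/s); the arm keeps its last pose, push and grip.
It fails at once if the lid is slammed onto the board (faster than 2 rad/s while less than 0.15 rad open) (velocity of joint lid below -2 rad/s and value of joint lid below 0.15 rad).
It fails at once if another pin or another thing on the bench is moved more than 30 mm (distance of any of blue_pin, black_pin, multimeter, load_cell, screwdriver, caliper, spare_board from where it was at the start of the episode above 0.03 m).
It also fails if it takes over 54 s, if anything falls off the work surface, if the arm or the gripper's body presses on something with over 40 N, if the wrist force passes 120 N, or if a joint passes its speed limit or range.

ROBOT

A 7-joint arm with a two-finger parallel gripper is mounted at the origin on the work surface. World frame = base frame: x ahead of the robot, y to its left, z up, the work surface at z = 0. Lengths are in m, angles in rad, forces in N, time in s.
With the tool pointing down it reaches from about 0.4 to 0.85 m from the base axis. Payload 4.5 kg.
Tool frame: the origin (TCP) lies at the very end of the fingers, on their centre line; the grasp point (between the pads) lies 19 mm behind it; z points along the fingers, y is the line along which they close (so a half turn about z gives the same grasp; the last joint's range is limited). The gripper opens to 88 mm and grips with 3 to 60 N. Pads are 18 mm wide; open, the fingers measure 123 mm over their backs; the gripper's body (75 mm by 187 mm) begins 45 mm behind the grasp point.
Start: joints at [1.217, 0.689, -0.195, 1.565, 0.157, 0.902, -0.215], TCP at [0.236, -0.579, 0.239] pointing down, gripper open.
Joint ranges: [-3.01, 3.01], [-0.46, 2.08], [-1.47, 1.51], [0.13, 2.56], [-1, 4.14], [0.04, 2.09], [-2.66, 2.66]. Speed limits (rad/s): [2.57, 2.57, 3.14, 3.14, 3.14, 3.14, 3.14].

INTERFACE

Orientations are given as a unit quaternion [x, y, z, w].
In Python, from plant import r, eyes, nets gives the robot as it stands.
- The arm moves only by the shell command python3 -m pendant 'ROWS' [FORCE]. ROWS is JSON, a list of rows, each an object of numbers: "claw": the opening, from 0 (shut) to 1 (fully open); "dx", "dy", "dz": the shift along the world's x, y, z in mm; "twist": the turn about the world's z in rad. In form: [{"claw": .., "dx": .., "dy": .., "dz": .., "twist": ..}, ...]. A call has 1 to 8 rows; each row is the pose to reach, as a shift and turn from the pose commanded when the call began; what a row does not reach only later rows make up. A row lasts 1/10 s, in which the tool goes at most 50 mm and 8.59 degrees, less where a joint would pass 70% of its speed; a pose out of reach is approached as far as the arm can. A call with a gripper value outside its range is refused whole. The fingers move at their own pace and stop on an object; FORCE is the grip in N (left out, the last holds). Time passes only in rows, so rows that repeat a pose let the fingers close. It gives the time, the measured TCP pose, the force, the opening and the grip force at its end, in the units of the state.
- r.get_state(): the state, without advancing time (a new reading comes with each control period).
- eyes.snapshot(name): name is "scene" or "side" or "wrist"; returns (picture, depth): 384x512x3 uint8, blue, green, red; 384x512 float32, m along the optical axis (not along the pixel's ray), 0 where there is no reading.
- eyes.camera_info(name): a dict with "K" (3x3 intrinsics, pixels), "world_to_cam" (4x4, takes a point from world to camera coordinates); the wrist camera has in their place "T_tool_cam" (4x4, takes a point from camera to tool coordinates, whose origin is the TCP and whose axes are the flange's). Camera axes: x right, y down, z forward; pixel columns grow to the right and rows downward; lengths in m; the calibration is good to about 2 mm. A picture is of the moment at which its call begins: read the wrist's pose just before it. camera_info takes no time and is no camera call.
- r.finish_job(): hands the job in; it is judged then, once.
Trained networks look in the newest picture that a camera, given by its name, has taken for a name from the list of things; names that differ only in an ending like _2 or _b are one class to them, and where a whole thing is asked for, a point or a joint stands for the part that bears it (a point fixed in the world has none). Each returns a list of dicts, best first, with "confidence" (0 to 1); they miss things now and then, are a little off and sometimes report something else, mostly with a low value. They report only what shows in the picture. A call takes as long as a camera call. They do not tell look-alikes from the thing itself.
- nets.spot_in(camera, query): "box" ([left, top, width, height] as shares, 0 to 1, of the picture: columns of its width, rows of its height, round what is visible of it).
- nets.place_of(camera, query): "position" ([column, row] as shares, 0 to 1, of the picture: columns of its width, rows of its height: a listed point, or the origin of a listed thing).
The state is a dict: "clock": time; "q": joint angles; "qd": joint speeds; "joint_torque": joint torques, N m; "tool_pos": TCP position; "eef_rot": TCP orientation; "contact_force": force on the tool from outside, world axes, zero at the start; "moment": the same for the moment, N m; "opening": opening from 0.0 (shut) to 1.0 (fully open); "finger_force": force on a finger pad.
Only numpy, scipy, OpenCV 4.12 (cv2) and the standard library are available. Lean on these libraries where they do the work, as an engineer would, in place of code of your own. Each camera call takes 0.05 s, during which the arm holds its last target. There are 200 camera calls.

## Working session

There is one attempt and no reset: what is moved stays moved. The work goes in short steps, Python scripts to look and compute and a shell command to move; the robot and the scene stay as the last step left them, time stands still between calls to the robot, and variables do not carry over. Pictures are saved under pics/ and viewed, at most 10 in all, crops included, and the job is handed in when it is done.

```bash
mkdir -p pics; cat > h.py <<'E'
from plant import r, eyes, nets
import numpy as np, cv2
from scipy.spatial.transform import Rotation as R
def snap(n):
    s=r.get_state(); im,d=eyes.snapshot(n); c=eyes.camera_info(n); K=np.array(c["K"])
    if n=="wrist":
        T=np.eye(4);T[:3,:3]=R.from_quat(s["eef_rot"]).as_matrix();T[:3,3]=s["tool_pos"]
        W=T@np.array(c["T_tool_cam"])
    else: W=np.linalg.inv(np.array(c["world_to_cam"]))
    return im,d,K,W
def world(u,v,z,K,W):   # depth z
    return (W@np.r_[np.linalg.inv(K)@[u,v,1]*z,1])[:3]
def onplane(u,v,h,K,W): # intersect the pixel ray with world z=h
    d=W[:3,:3]@np.linalg.inv(K)@[u,v,1]; o=W[:3,3]; return o+d*(h-o[2])/d[2]
def proj(p,K,W):
    c=np.linalg.inv(W)@np.r_[p,1]; q=K@c[:3]; return q[:2]/q[2]
def cloud(d,K,W):
    v,u=np.mgrid[:d.shape[0],:d.shape[1]]
    P=np.stack([(u-K[0,2])/K[0,0]*d,(v-K[1,2])/K[1,1]*d,d],-1)
    return P@W[:3,:3].T+W[:3,3]
E
python3 - <<'E'
from h import *
ims=[]
for n in("scene","side"):
    im,d,K,W=snap(n); ims.append(im); np.savez(n,im=im,d=d,K=K,W=W)
    print(n,W[:3,3].round(3),W[:3,2].round(2))
    for q in("guide_pin","pin_knob","lid_push","lid_hole","base_hole","lid_hinge","pin_stand","fixture","blue_pin","black_pin"):
        print(q,[(np.round(np.array(x["position"])*[512,384],1).tolist(),round(x["confidence"],2)) for x in nets.place_of(n,q)[:3]])
cv2.imwrite("pics/a.png",cv2.resize(ims[0],(800,600)));cv2.imwrite("pics/b.png",cv2.resize(ims[1],(800,600)))
print(r.get_state())
E
```

```text
scene [ 1.208 -0.431  1.045] [-0.5   0.37 -0.78]
guide_pin [([326.3, 150.5], 0.52), ([320.4, 129.3], 0.52), ([301.0, 139.4], 0.47)]
pin_knob [([323.0, 113.2], 0.61), ([328.0, 131.0], 0.57)]
lid_push []
lid_hole [([230.0, 179.8], 0.68)]
base_hole [([206.9, 181.5], 0.76), ([138.5, 308.9], 0.36)]
lid_hinge [([241.6, 223.6], 0.75), ([318.1, 238.9], 0.43)]
pin_stand [([316.7, 162.8], 0.64), ([240.7, 284.4], 0.59)]
fixture [([226.8, 215.7], 0.97)]
blue_pin []
black_pin [([315.3, 160.0], 0.4)]
side [0.369 0.863 0.656] [ 0.21 -0.81 -0.55]
guide_pin [([243.0, 301.2], 0.76), ([283.8, 293.3], 0.75), ([279.6, 323.6], 0.64)]
pin_knob [([241.1, 277.8], 0.72), ([291.9, 270.0], 0.68), ([284.6, 302.6], 0.66)]
lid_push [([256.0, 135.1], 0.9), ([190.0, 211.6], 0.48)]
lid_hole [([262.5, 129.7], 0.97)]
base_hole [([303.2, 186.0], 0.82), ([189.0, 214.2], 0.62), ([271.3, 148.0], 0.38)]
lid_hinge [([253.6, 174.0], 0.87), ([191.6, 214.2], 0.6)]
pin_stand [([241.7, 278.5], 0.58)]
fixture [([279.1, 196.5], 0.61)]
blue_pin [([244.6, 256.6], 0.58), ([252.1, 172.8], 0.5)]
black_pin [([245.0, 276.7], 0.54)]
{'clock': 1.1, 'q': array([ 1.21676644,  0.68909068, -0.19463476,  1.5652913 ,  0.15730595,
        0.90250393, -0.21508142]), 'qd': array([ 0.00057702,  0.00064414,  0.00053345, -0.00130489,  0.00050894,
       -0.00022466,  0.00026445]), 'joint_torque': array([-3.67245148e-04, -5.27497566e+01, -1.26677759e+00, -1.53745615e+01,
       -5.17798006e-02, -7.95839824e-04, -1.83218339e-05]), 'tool_pos': array([ 0.23641297, -0.57859125,  0.23875175]), 'eef_rot': array([9.81250556e-01, 1.92736463e-01, 2.30278850e-05, 4.20738112e-05]), 'contact_force': array([-1.13955671,  0.68126091, -0.28230438]), 'moment': array([-0.04846463,  0.03484121,  0.02018299]), 'finger_force': 0.0, 'opening': 1.0030596025867153}
```

View pics/a.png

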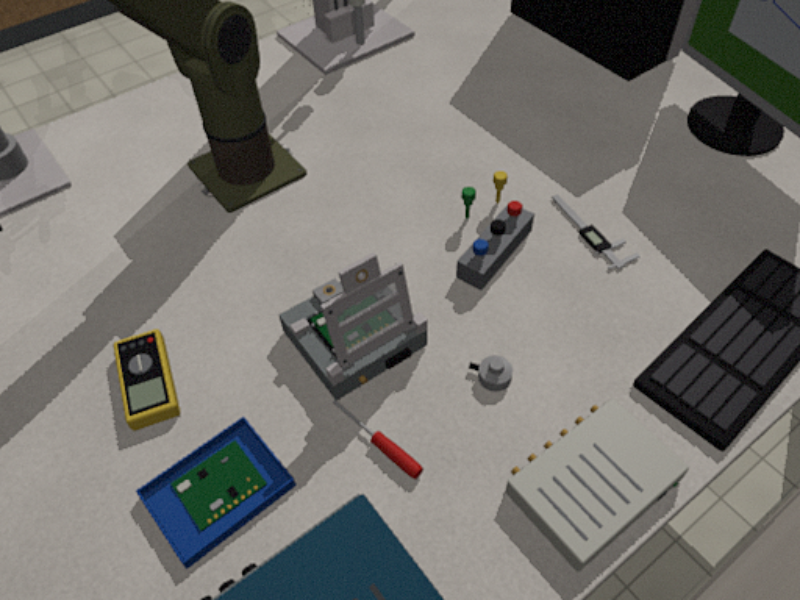

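View pics/b.png

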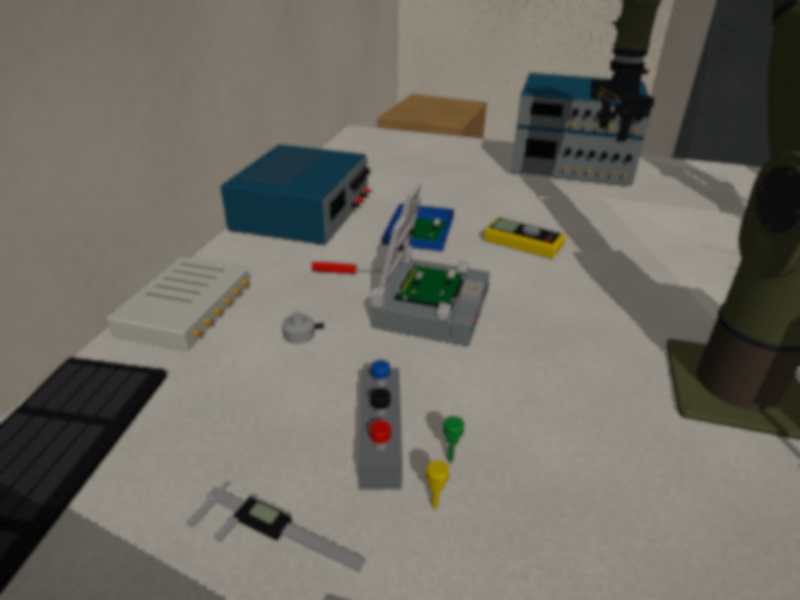

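Red knob candidates in scene (512-wide): red in stand (330,133), black (318,145), blue (308,158) in stand, loose green (300,124) and yellow (320,115) look-alikes. I choose the red in the stand; side view shows it at (243,276). Next I measure the geometry and check that choice with a crop.

```bash
python3 - <<'E'
from h import *
crops=[]
for n,box in(("scene",(280,100,80,90)),("side",(220,220,90,100))):
    D=np.load(n+".npz"); im,d,K,W=[D[k] for k in("im","d","K","W")]
    P=cloud(d,K,W); hsv=cv2.cvtColor(im,cv2.COLOR_BGR2HSV)
    red=(((hsv[...,0]<8)|(hsv[...,0]>172))&(hsv[...,1]>130)&(hsv[...,2]>60)).astype(np.uint8)
    k,l,st,c=cv2.connectedComponentsWithStats(red)
    for i in range(1,k):
        if st[i,4]>20: m=l==i; print(n,"red",c[i].round(1),st[i,4],np.median(P[m],0).round(4),P[m].max(0).round(4),P[m].min(0).round(4), onplane(*c[i],.078,K,W).round(4))
    # fixture/stand clouds
    m=(d>0)&(P[...,2]>.045)&(P[...,2]<.058)
    k,l,st,c=cv2.connectedComponentsWithStats(m.astype(np.uint8))
    for i in range(1,k):
        q=P[l==i]
        if st[i,4]>60: print(n,"comp",c[i].round(),st[i,4],cv2.minAreaRect(q[:,:2].astype(np.float32)))
    x,y,w,h=box; crops.append(cv2.resize(im[y:y+h,x:x+w],(390,440),interpolation=cv2.INTER_CUBIC))
cv2.imwrite("pics/c.png",np.hstack(crops))
# networks: lid hole + push from depth in side; triangulation
S=[np.load(n+".npz") for n in("scene","side")]
def tri(a,b):
    A=[];B=[]
    for p,D in((a,S[0]),(b,S[1])):
        o=D["W"][:3,3]; v=D["W"][:3,:3]@np.linalg.inv(D["K"])@[*p,1]; v/=np.linalg.norm(v); M=np.eye(3)-np.outer(v,v);A.append(M);B.append(M@o)
    x=np.linalg.lstsq(np.vstack(A),np.hstack(B),rcond=None); return x[0].round(4),x[1]
print("knob",tri((329.6,133),(243,276)),"lidhole",tri((230,179.8),(262.5,129.7)),"base",tri((206.9,181.5),(303.2,186)),"hinge",tri((241.6,223.6),(253.6,174)))
E
```

```text
scene red [328.7 133. ] 68 [0.5374 0.3296 0.0844] [0.5484 0.3444 0.0902] [0.5173 0.3196 0.0491] [0.5347 0.3329 0.078 ]
scene red [253.5 290.7] 345 [ 0.7956 -0.1617  0.0232] [ 1.2083 -0.143   1.045 ] [ 7.435e-01 -4.305e-01 -1.000e-04] [ 0.8179 -0.1758  0.078 ]
scene comp [381.  24.] 307 ((0.15475395321846008, 0.9503836631774902), (0.46745777130126953, 0.16809099912643433), 22.873926162719727)
scene comp [221.  18.] 71 ((-0.27951863408088684, 0.471980482339859), (0.09759081155061722, 0.04550422728061676), 56.01651382446289)
scene comp [  7. 101.] 61 ((-0.3074181377887726, -0.4161040186882019), (0.016229864209890366, 0.06790617853403091), 28.51418113708496)
scene comp [158. 106.] 103 ((0.04270840808749199, -0.014059364795684814), (0.12649445235729218, 0.05265803635120392), 67.06387329101562)
scene comp [317. 154.] 669 ((0.5526302456855774, 0.27383914589881897), (0.06198714300990105, 0.20458447933197021), 16.73333740234375)
scene comp [216. 219.] 1059 ((0.5510290265083313, -0.07666294276714325), (0.19864724576473236, 0.19368869066238403), 88.19532775878906)
scene comp [382. 306.] 3051 ((
[... 1390 characters left out ...]
8207359314), 52.131385803222656)
side comp [112. 206.] 64 ((0.968664824962616, 0.1613059937953949), (0.058925651013851166, 0.04380166903138161), 16.506689071655273)
side comp [473. 244.] 249 ((0.016581356525421143, 0.034035824239254), (0.060264043509960175, 0.1300908625125885), 65.16438293457031)
side comp [243. 270.] 1217 ((0.5503218770027161, 0.27265235781669617), (0.060033876448869705, 0.20393076539039612), 16.7225284576416)
knob (array([0.5329, 0.3365, 0.0753]), array([5.90878615e-06])) lidhole (array([ 0.6027, -0.0826,  0.2221]), array([6.83985211e-06])) base (array([ 0.4627, -0.0722,  0.0682]), array([8.06163929e-05])) hinge (array([ 0.6312, -0.0828,  0.0681]), array([7.77166569e-05]))
```

View pics/c.png

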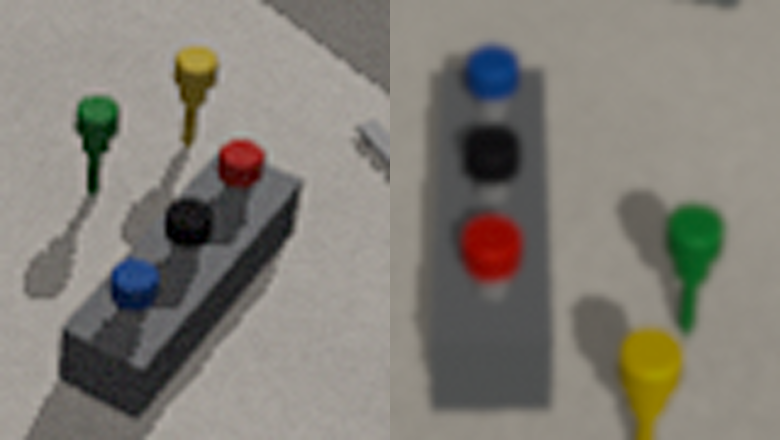

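The crop confirms it: the red knob (330,133) sits in the stand's end hole, with green and yellow standing beside the stand. Next: the lid angle and wrist-free clearances.

```bash
python3 - <<'E'
from h import *
for n in("scene","side"):
    D=np.load(n+".npz"); im,d,K,W=[D[k] for k in("im","d","K","W")]
    P=cloud(d,K,W)
    m=(d>0)&(P[...,2]>.10)&(P[...,2]<.3)&(abs(P[...,0]-.6)<.15)&(abs(P[...,1]+.08)<.15)
    q=P[m]
    for _ in range(4):
        A=np.c_[q[:,1:],np.ones(len(q))]; s=np.linalg.lstsq(A,q[:,0],rcond=None)[0]; e=q[:,0]-A@s
        if abs(e).max()>.008: q=q[abs(e)<max(.006,1.5*e.std())]
    print(n,len(q),s.round(4),"angle",(np.pi/2+np.arctan(s[1])).round(3),"x at z=.075,y=-.079:",(s@[-.079,.075,1]).round(4),"z max",q[:,2].max(),"y",q[:,1].min(),q[:,1].max(), "std",e.std())
S=[np.load(n+".npz") for n in("scene","side")]
for nm,uv,h in(("green",(300,123),.075),("yellow",(320,114),.075)):print(nm,onplane(*uv,h,S[0]["K"],S[0]["W"]).round(3))
for nm,uv,h in(("green",(290,271),.075),("yellow",(280,300),.075)):print(nm,onplane(*uv,h,S[1]["K"],S[1]["W"]).round(3))
E
```

```text
scene 2337 [ 0.0281 -0.2057  0.6545] angle 1.368 x at z=.075,y=-.079: 0.6368 z max 0.2593792490125876 y -0.1543320967236641 -0.0013693435015667 std 0.0022337214068543884
side 522 [ 0.0502 -0.2196  0.6505] angle 1.355 x at z=.075,y=-.079: 0.6301 z max 0.2555017447012976 y -0.1533367330687312 0.0011507606652731983 std 0.0026586031708991657
green [0.441 0.295 0.075]
yellow [0.45  0.374 0.075]
green [0.438 0.293 0.075]
yellow [0.443 0.376 0.075]
```

```bash
python3 -m pendant '[{"claw":0,"dx":50,"dy":0,"dz":30},{"claw":0,"dx":100,"dy":10,"dz":60},{"claw":0,"dx":150,"dy":20,"dz":90},{"claw":0,"dx":200,"dy":40,"dz":120},{"claw":0,"dx":250,"dy":60,"dz":120},{"claw":0,"dx":300,"dy":90,"dz":120},{"claw":0,"dx":350,"dy":120,"dz":120},{"claw":0,"dx":395,"dy":150,"dz":120}]' 20
```

```text
validation failed for argument at $[0]...
```

```bash
python3 -m pendant '[{"claw":0,"dx":50,"dy":0,"dz":30,"twist":0},{"claw":0,"dx":100,"dy":10,"dz":60,"twist":0},{"claw":0,"dx":150,"dy":20,"dz":90,"twist":0},{"claw":0,"dx":200,"dy":40,"dz":120,"twist":0},{"claw":0,"dx":250,"dy":60,"dz":120,"twist":0},{"claw":0,"dx":300,"dy":90,"dz":120,"twist":0},{"claw":0,"dx":350,"dy":120,"dz":120,"twist":0},{"claw":0,"dx":395,"dy":150,"dz":120,"twist":0}]' 20
```

```text
clock: 1.9
tool_pos: [0.5833, -0.4581, 0.3579]
eef_rot: [0.981, 0.193, 0.0, 0.0]
contact_force: [0.8, -1.2, 0.4]
opening: 0.295
finger_force: 0.0
```

```bash
python3 -m pendant '[{"claw":0,"dx":30,"dy":40,"dz":0,"twist":-0.13},{"claw":0,"dx":60,"dy":80,"dz":0,"twist":-0.26},{"claw":0,"dx":75,"dy":125,"dz":0,"twist":-0.4},{"claw":0,"dx":80,"dy":175,"dz":0,"twist":-0.4},{"claw":0,"dx":80,"dy":225,"dz":0,"twist":-0.4},{"claw":0,"dx":80,"dy":275,"dz":0,"twist":-0.4},{"claw":0,"dx":80,"dy":320,"dz":0,"twist":-0.4},{"claw":0,"dx":80,"dy":348,"dz":0,"twist":-0.4}]'
```

```text
clock: 2.7
tool_pos: [0.6616, -0.1055, 0.3578]
eef_rot: [1.0, -0.003, 0.0, -0.001]
contact_force: [0.7, -0.4, -1.0]
opening: 0.001
finger_force: 0.0
```

```bash
python3 -m pendant '[{"claw":0,"dx":5,"dy":25,"dz":-40,"twist":0},{"claw":0,"dx":5,"dy":28,"dz":-80,"twist":0},{"claw":0,"dx":5,"dy":28,"dz":-120,"twist":0},{"claw":0,"dx":5,"dy":28,"dz":-150,"twist":0},{"claw":0,"dx":5,"dy":28,"dz":-150,"twist":0},{"claw":0,"dx":5,"dy":28,"dz":-150,"twist":0}]'
```

```text
clock: 3.3
tool_pos: [0.667, -0.0831, 0.2082]
eef_rot: [1.0, -0.006, 0.0, 0.0]
contact_force: [-0.8, -0.1, 0.7]
opening: 0.005
finger_force: 0.0
```

```bash
python3 -m pendant '[{"claw":0,"dx":-40,"dy":2,"dz":-5,"twist":0},{"claw":0,"dx":-66,"dy":2,"dz":-10,"twist":0},{"claw":0,"dx":-90,"dy":2,"dz":-21,"twist":0},{"claw":0,"dx":-106,"dy":2,"dz":-32,"twist":0},{"claw":0,"dx":-120,"dy":2,"dz":-45,"twist":0},{"claw":0,"dx":-132,"dy":2,"dz":-61,"twist":0},{"claw":0,"dx":-142,"dy":2,"dz":-78,"twist":0},{"claw":0,"dx":-142,"dy":2,"dz":-78,"twist":0}]'
python3 - <<'E'
from h import *
im,d,K,W=snap("side"); cv2.imwrite("pics/d.png",cv2.resize(im[100:250,200:400],(800,600)))
E
```

```text
clock: 4.1
tool_pos: [0.5243, -0.0812, 0.1303]
eef_rot: [1.0, -0.006, -0.0, 0.0]
contact_force: [-0.6, 0.6, 0.5]
opening: 0.005
finger_force: 0.0
```

View pics/d.png

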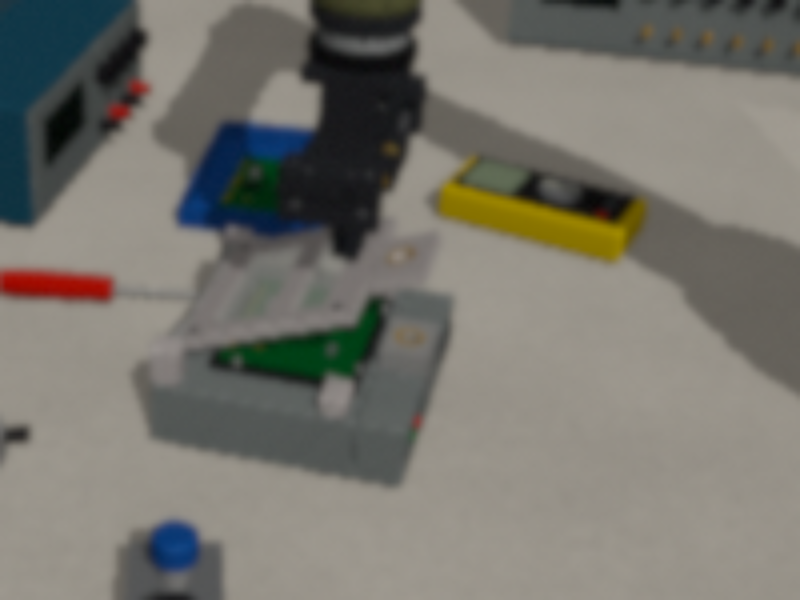

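The fingers push on the front bar (crop 350,245), and the lid is down to about 0.4 rad with nothing disturbed.

```bash
python3 -m pendant '[{"claw":0,"dx":-5,"dy":2,"dz":-12,"twist":0},{"claw":0,"dx":-8,"dy":2,"dz":-22,"twist":0},{"claw":0,"dx":-10,"dy":2,"dz":-30,"twist":0},{"claw":0,"dx":-11,"dy":2,"dz":-36,"twist":0},{"claw":0,"dx":-11,"dy":2,"dz":-41,"twist":0},{"claw":0,"dx":-12,"dy":2,"dz":-45,"twist":0},{"claw":0,"dx":-12,"dy":2,"dz":-47,"twist":0},{"claw":0,"dx":-12,"dy":2,"dz":-49,"twist":0}]'
```

```text
clock: 4.95
tool_pos: [0.5132, -0.0791, 0.0811]
eef_rot: [1.0, -0.006, 0.001, 0.0]
contact_force: [-0.4, 0.5, 8.6]
opening: 0.003
finger_force: 4.2
```

```bash
python3 -m pendant '[{"claw":0,"dx":0,"dy":0,"dz":0,"twist":0},{"claw":0,"dx":0,"dy":0,"dz":0,"twist":0},{"claw":0,"dx":0,"dy":0,"dz":4,"twist":0},{"claw":0,"dx":0,"dy":0,"dz":12,"twist":0},{"claw":0,"dx":-20,"dy":0,"dz":60,"twist":0},{"claw":0.6,"dx":-40,"dy":0,"dz":110,"twist":0},{"claw":0.6,"dx":-40,"dy":0,"dz":150,"twist":0},{"claw":0.6,"dx":-40,"dy":0,"dz":150,"twist":0}]'
python3 - <<'E'
from h import *
im,d,K,W=snap("wrist"); cv2.imwrite("pics/e.png",cv2.resize(im,(800,600)));np.savez("w1",im=im,d=d,K=K,W=W)
print(r.get_state()["q"].round(2),W.round(3))
for q in("lid_hole","lid_push","base_hole"): print(q,[(np.round(np.array(x["position"])*[512,384],1).tolist(),round(x["confidence"],2),onplane(*(np.array(x["position"])*[512,384]),.082,K,W).round(4)) for x in nets.place_of("wrist",q)[:3]])
E
```

```text
clock: 5.75
tool_pos: [0.4747, -0.0794, 0.2359]
eef_rot: [1.0, -0.006, 0.005, 0.001]
contact_force: [0.5, 0.5, -0.1]
opening: 0.255
finger_force: 0.0
[ 0.13  0.51 -0.09  2.    0.07  0.63 -1.59] [[-0.013 -0.968 -0.25   0.54 ]
 [-1.     0.013  0.001 -0.081]
 [ 0.002  0.25  -0.968  0.383]
 [ 0.     0.     0.     1.   ]]
lid_hole [([250.6, 185.2], 0.85, array([ 0.4692, -0.0775,  0.082 ]))]
lid_push [([248.7, 158.1], 0.83, array([ 0.5001, -0.0759,  0.082 ])), ([253.2, 181.6], 0.2, array([ 0.4734, -0.0805,  0.082 ]))]
base_hole [([250.8, 178.6], 0.67, array([ 0.4769, -0.0778,  0.082 ]))]
```

View pics/e.png

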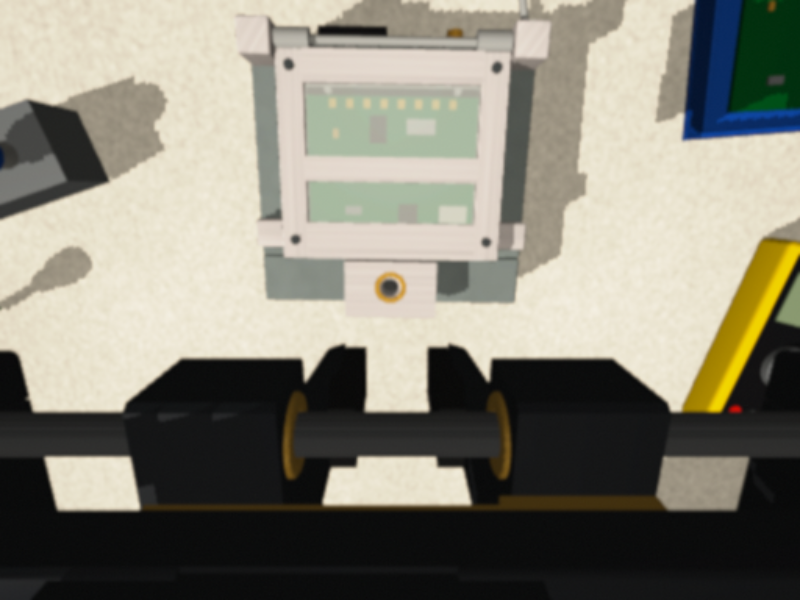

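The lid is down on the board (resting), its hole at picture (390,288), i.e. about (0.470, -0.077). Now to the red pin.

```bash
python3 -m pendant '[{"claw":0.6,"dx":10,"dy":45,"dz":0,"twist":-0.14},{"claw":0.6,"dx":20,"dy":90,"dz":0,"twist":-0.28},{"claw":0.6,"dx":30,"dy":135,"dz":0,"twist":-0.42},{"claw":0.6,"dx":40,"dy":180,"dz":0,"twist":-0.56},{"claw":0.6,"dx":50,"dy":225,"dz":0,"twist":-0.7},{"claw":0.6,"dx":55,"dy":270,"dz":0,"twist":-0.84},{"claw":0.6,"dx":60,"dy":315,"dz":0,"twist":-0.98},{"claw":0.6,"dx":60,"dy":360,"dz":0,"twist":-1.12}]' 40
python3 -m pendant '[{"claw":0.6,"dx":0,"dy":40,"dz":-20,"twist":-0.1},{"claw":0.6,"dx":0,"dy":55,"dz":-30,"twist":-0.16},{"claw":0.6,"dx":0,"dy":55,"dz":-30,"twist":-0.16},{"claw":0.6,"dx":0,"dy":55,"dz":-30,"twist":-0.16}]'
cat > pin.py <<'E'
from h import *
import sys
im,d,K,W=snap("wrist"); cv2.imwrite(sys.argv[1],cv2.resize(im,(800,600)))
s=r.get_state(); t=s["tool_pos"]; Rm=R.from_quat(s["eef_rot"]).as_matrix(); print("q",s["q"].round(2),"tooly yaw deg",np.degrees(np.arctan2(Rm[1,1],Rm[0,1])).round(1),"tilt z",Rm[:,2].round(4))
hsv=cv2.cvtColor(im,cv2.COLOR_BGR2HSV)
red=(((hsv[...,0]<8)|(hsv[...,0]>172))&(hsv[...,1]>130)&(hsv[...,2]>60)).astype(np.uint8)
k,l,st,c=cv2.connectedComponentsWithStats(red)
for i in range(1,k):
    if st[i,4]>100:
        P=cloud(d,K,W)[(l==i)&(d>0)]; zt=np.percentile(P[:,2],90) if len(P) else 0
        top=P[P[:,2]>zt-.004]
        print("red",c[i].round(1),st[i].tolist(),"top z",zt.round(4),"top centre",cv2.minEnclosingCircle(top[:,:2].astype(np.float32)),"minus tcp mm",((np.array(cv2.minEnclosingCircle(top[:,:2].astype(np.float32))[0])-t[:2])*1000).round(1))
E
python3 pin.py pics/f.png
python3 - <<'E'
from h import *
D=np.load("w1.npz"); im,d,K,W=[D[k] for k in("im","d","K","W")]
P=cloud(d,K,W); print("tab z",np.median(P[195:200,225:240,2]),"frame z",np.median(P[150:156,200:300,2]))
print(onplane(249.3,184.3,.085,K,W))
E
```

```text
clock: 6.75
tool_pos: [0.5311, 0.2657, 0.2268]
eef_rot: [0.854, -0.52, -0.003, 0.005]
contact_force: [-0.1, -1.2, -1.5]
opening: 0.6
finger_force: 0.0
clock: 7.15
tool_pos: [0.5312, 0.3169, 0.1969]
eef_rot: [0.81, -0.586, -0.002, 0.006]
contact_force: [0.9, 0.2, 0.1]
opening: 0.603
finger_force: 0.0
q [-1.07  0.94  0.96  1.65 -0.86  1.05 -2.65] tooly yaw deg -161.8 tilt z [-0.0097 -0.0051 -0.9999]
red [247.  203.8] [233, 188, 29, 32, 733] top z 0.0871 top centre ((0.5309913754463196, 0.3339972496032715), 0.014972320757806301) minus tcp mm [-1.  17.9]
tab z 0.08484516538188569 frame z 0.08370035573292012
[ 0.47098183 -0.07609207  0.085     ]
```

View pics/f.png

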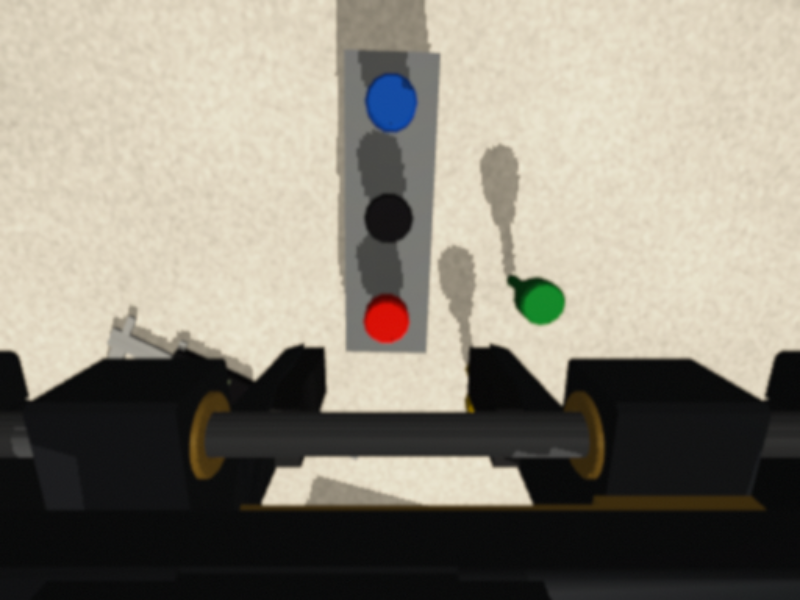

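Red knob at (387,320) in the picture, black and blue beyond it, green at (540,300). Joint 7 is at its limit, so I turn back a little (+0.35) and grip at that angle.

```bash
python3 -m pendant '[{"claw":0.6,"dx":1,"dy":9,"dz":0,"twist":0.12},{"claw":0.6,"dx":1,"dy":18,"dz":0,"twist":0.24},{"claw":0.6,"dx":1,"dy":18,"dz":0,"twist":0.36},{"claw":0.6,"dx":1,"dy":18,"dz":-30,"twist":0.36},{"claw":0.6,"dx":1,"dy":18,"dz":-60,"twist":0.36},{"claw":0.6,"dx":1,"dy":18,"dz":-75,"twist":0.36},{"claw":0.6,"dx":1,"dy":18,"dz":-75,"twist":0.36},{"claw":0.6,"dx":1,"dy":18,"dz":-75,"twist":0.36}]'
python3 pin.py pics/g.png
```

```text
clock: 8.0
tool_pos: [0.5339, 0.3357, 0.1249]
eef_rot: [0.902, -0.432, -0.002, 0.004]
contact_force: [0.4, -1.0, 1.1]
opening: 0.604
finger_force: 0.0
q [-1.03  1.    0.8   1.66 -0.88  0.89 -2.33] tooly yaw deg -141.2 tilt z [-0.0054 -0.0048 -1.    ]
red [256.8 212.1] [237, 190, 41, 44, 1373] top z 0.087 top centre ((0.5309509038925171, 0.3340805470943451), 0.015109265223145485) minus tcp mm [-3.1 -1.9]
```

```bash
python3 -m pendant '[{"claw":0.6,"dx":-2,"dy":-2,"dz":-30,"twist":0},{"claw":0.6,"dx":-2,"dy":-2,"dz":-56,"twist":0},{"claw":0.6,"dx":-2,"dy":-2,"dz":-66,"twist":0},{"claw":0.6,"dx":-2,"dy":-2,"dz":-66,"twist":0},{"claw":0.2,"dx":-2,"dy":-2,"dz":-66,"twist":0},{"claw":0.2,"dx":-2,"dy":-2,"dz":-66,"twist":0},{"claw":0.2,"dx":-2,"dy":-2,"dz":-66,"twist":0},{"claw":0.2,"dx":-2,"dy":-2,"dz":-66,"twist":0}]' 45
```

```text
clock: 8.85
tool_pos: [0.5313, 0.3348, 0.0585]
eef_rot: [0.902, -0.431, -0.002, 0.004]
contact_force: [-1.1, -0.2, 3.7]
opening: 0.32
finger_force: 45.0
```

```bash
python3 -m pendant '[{"claw":0.2,"dx":0,"dy":0,"dz":15,"twist":0},{"claw":0.2,"dx":0,"dy":0,"dz":35,"twist":0},{"claw":0.2,"dx":0,"dy":0,"dz":60,"twist":0},{"claw":0.2,"dx":0,"dy":0,"dz":90,"twist":0},{"claw":0.2,"dx":0,"dy":0,"dz":120,"twist":0},{"claw":0.2,"dx":0,"dy":0,"dz":140,"twist":0},{"claw":0.2,"dx":0,"dy":-10,"dz":140,"twist":0.04},{"claw":0.2,"dx":0,"dy":-35,"dz":140,"twist":0.12}]'
python3 -m pendant '[{"claw":0.2,"dx":-10,"dy":-40,"dz":0,"twist":0.12},{"claw":0.2,"dx":-20,"dy":-80,"dz":0,"twist":0.24},{"claw":0.2,"dx":-30,"dy":-120,"dz":0,"twist":0.36},{"claw":0.2,"dx":-40,"dy":-160,"dz":0,"twist":0.48},{"claw":0.2,"dx":-50,"dy":-200,"dz":0,"twist":0.6},{"claw":0.2,"dx":-55,"dy":-240,"dz":0,"twist":0.7},{"claw":0.2,"dx":-60,"dy":-280,"dz":0,"twist":0.78},{"claw":0.2,"dx":-60,"dy":-320,"dz":0,"twist":0.78}]'
python3 -m pendant '[{"claw":0.2,"dx":0,"dy":-25,"dz":0,"twist":0},{"claw":0.2,"dx":0,"dy":-43,"dz":0,"twist":0},{"claw":0.2,"dx":0,"dy":-43,"dz":0,"twist":0},{"claw":0.2,"dx":0,"dy":-43,"dz":-20,"twist":0},{"claw":0.2,"dx":0,"dy":-43,"dz":-30,"twist":0},{"claw":0.2,"dx":0,"dy":-43,"dz":-30,"twist":0}]'
```

```text
clock: 9.65
tool_pos: [0.5306, 0.302, 0.1986]
eef_rot: [0.928, -0.373, -0.002, 0.003]
contact_force: [0.6, 0.2, -0.8]
opening: 0.322
finger_force: 45.0
clock: 10.45
tool_pos: [0.4697, -0.0221, 0.1984]
eef_rot: [1.0, 0.005, -0.0, 0.005]
contact_force: [0.3, 0.4, 0.1]
opening: 0.32
finger_force: 45.0
clock: 11.05
tool_pos: [0.4698, -0.0621, 0.1666]
eef_rot: [1.0, 0.005, -0.002, 0.004]
contact_force: [0.1, 0.3, -0.5]
opening: 0.323
finger_force: 45.0
```

```bash
python3 - <<'E'
from h import *
s=r.get_state();print(s["tool_pos"])
im,d,K,W=snap("wrist");np.savez("w2",im=im,d=d,K=K,W=W)
for q in("lid_hole","guide_pin","pin_knob"): print(q,[(np.round(np.array(x["position"])*[512,384],1).tolist(),round(x["confidence"],2)) for x in nets.place_of("wrist",q)[:3]])
print("proj hole",proj([.471,-.076,.085],K,W),"tip expected",proj(s["tool_pos"]-[0,0,.0535],K,W))
a=cv2.resize(im[130:290,190:330],(490,560),interpolation=cv2.INTER_CUBIC)
im2,d2,K2,W2=snap("side");np.savez("s2",im=im2,d=d2,K=K2,W=W2)
for q in("lid_hole","guide_pin"): print(q,[(np.round(np.array(x["position"])*[512,384],1).tolist(),round(x["confidence"],2)) for x in nets.place_of("side",q)[:3]])
b=cv2.resize(im2[130:230,260:315],(308,560),interpolation=cv2.INTER_CUBIC)
print("side proj hole",proj([.471,-.076,.085],K2,W2),"tip",proj(s["tool_pos"]-[0,0,.0535],K2,W2))
cv2.imwrite("pics/h.png",np.hstack([a,b]))
E
```

```text
[ 0.46981489 -0.06212598  0.16655116]
lid_hole [([269.4, 197.6], 0.97)]
guide_pin [([249.6, 209.7], 0.59)]
pin_knob [([255.3, 252.7], 0.57)]
proj hole [267.1711667  195.48749582] tip expected [251.35173741 206.9083977 ]
lid_hole [([299.8, 180.0], 0.89), ([242.7, 258.1], 0.43)]
guide_pin [([284.4, 294.2], 0.73), ([228.6, 174.4], 0.73), ([279.4, 321.9], 0.68)]
side proj hole [303.02672091 179.12294908] tip [303.51099487 173.33897373]
```

View pics/h.png

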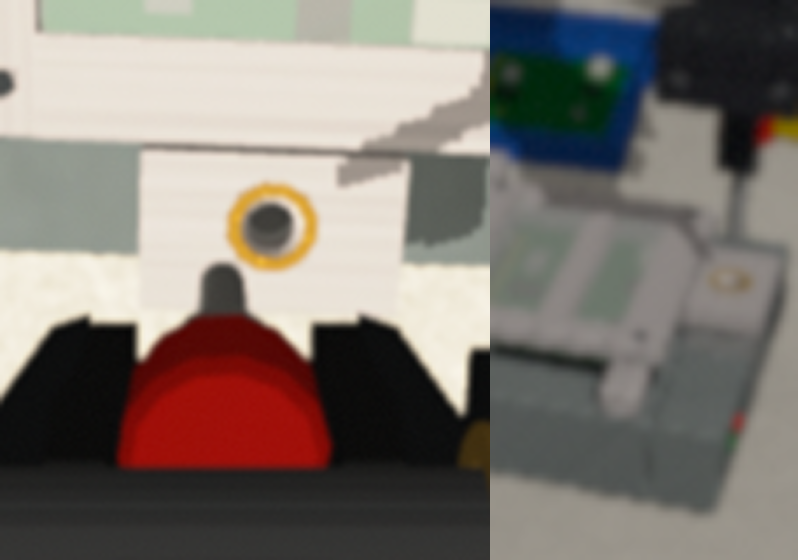

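Wrist crop: pin tip at crop (222,268), brass hole at (273,227); the side crop shows the pin hanging upright, just beyond the tab.

```bash
python3 - <<'E'
from h import *
D=np.load("w2.npz"); im,d,K,W=[D[k] for k in("im","d","K","W")]
hsv=cv2.cvtColor(im,cv2.COLOR_BGR2HSV)
m=((hsv[...,0]>12)&(hsv[...,0]<28)&(hsv[...,1]>120)).astype(np.uint8); m[:180]=0;m[212:]=0;m[:,:250]=0;m[:,290:]=0
p=np.argwhere(m)[:,::-1]; e=cv2.fitEllipse(cv2.convexHull(p.astype(np.int32))); print(len(p),e)
h=onplane(*e[0],.085,K,W)
# tip: dark grey columns in rows just above the collar
g=im[130:290,190:330].mean(-1)
for row in range(74,92,2):
    c=np.where(g[row,45:90]<150)[0]+45+190; print(row+130,c.min() if len(c) else None,c.max() if len(c) else None)
t=onplane(253.4,207,.113,K,W); print(h,t,"d mm",(h-t)*1000)
D2=np.load("s2.npz");K2,W2=D2["K"],D2["W"]
print("side hole", onplane(260+240/5.6,130+280/5.6,.085,K2,W2), "side tip col ->", [onplane(260+(738-490)/5.6,130+y/5.6,.113,K2,W2) for y in(240,)])
E
```

```text
221 ((267.2679443359375, 194.48336791992188), (23.919179916381836, 24.82207489013672), 77.78684997558594)
204 262 272
206 250 257
208 248 258
210 248 259
212 247 259
214 247 259
216 247 259
218 247 260
220 244 262
[ 0.47191265 -0.07606445  0.085     ] [ 0.46973176 -0.06371375  0.113     ] d mm [  2.18089026 -12.35069648 -28.        ]
side hole [ 0.47067936 -0.0709211   0.085     ] side tip col -> [array([ 0.46810247, -0.06560388,  0.113     ])]
```

```bash
python3 -m pendant '[{"claw":0.2,"dx":3,"dy":-12.5,"dz":0,"twist":0},{"claw":0.2,"dx":3,"dy":-12.5,"dz":0,"twist":0},{"claw":0.2,"dx":3,"dy":-12.5,"dz":-10,"twist":0},{"claw":0.2,"dx":3,"dy":-12.5,"dz":-20,"twist":0},{"claw":0.2,"dx":3,"dy":-12.5,"dz":-20,"twist":0}]'
python3 - <<'E'
from h import *
s=r.get_state();print(s["tool_pos"])
im,d,K,W=snap("wrist")
print("proj hole",proj([.4715,-.076,.085],K,W),"tip",proj(s["tool_pos"]-[0,0,.0535],K,W))
a=cv2.resize(im[170:250,220:290],(490,560),interpolation=cv2.INTER_CUBIC)
im2,d2,K2,W2=snap("side")
b=cv2.resize(im2[150:200,285:315],(308,560),interpolation=cv2.INTER_CUBIC)
cv2.imwrite("pics/i.png",np.hstack([a,b]))
E
```

```text
clock: 11.9
tool_pos: [0.4726, -0.0754, 0.1458]
eef_rot: [1.0, 0.004, -0.002, 0.004]
contact_force: [-0.6, 0.1, 0.1]
opening: 0.322
finger_force: 45.0
[ 0.47255378 -0.07537276  0.14581335]
proj hole [252.10670243 205.22531541] tip [251.35090019 206.87994604]
```

View pics/i.png

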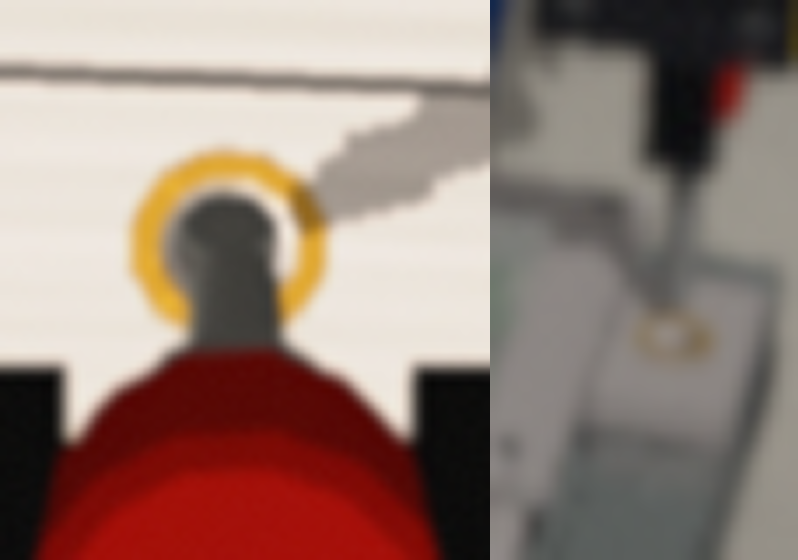

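```bash
python3 - <<'E'
from h import *
im,d,K,W=snap("wrist")
print("wrist hole",onplane(252.9,205.3,.085,K,W)," tip@",onplane(253.2,208.3,.0925,K,W))
D2=np.load("s2.npz");K2,W2=D2["K"],D2["W"]
f=lambda z,uv:print(z,onplane(*uv,z,K2,W2))
f(.085,(285+183/10.27,150+337/11.2)); f(.0925,(285+173/10.27,150+300/11.2))
print([proj([x,-.0755,.0925],K2,W2).round(2).tolist() for x in(.468,.4715,.475)])
# shaft axis columns in side now, from grey shading
im2,_,_,_=snap("side"); g=im2[150:185,290:312].astype(int).mean(-1)
for row in range(14,32,2): print(row+150,g[row].round().astype(int).tolist())
E
```

```text
wrist hole [ 0.47188997 -0.07696976  0.085     ]  tip@ [ 0.47188909 -0.07714176  0.0925    ]
0.085 [ 0.47070656 -0.07038802  0.085     ]
0.0925 [ 0.47516358 -0.07579095  0.0925    ]
[[304.23, 177.2], [303.06, 177.02], [301.88, 176.84]]
164 [144, 146, 147, 147, 147, 146, 146, 146, 136, 115, 93, 77, 55, 37, 33, 51, 89, 125, 144, 149, 149, 149]
166 [111, 116, 119, 121, 120, 122, 126, 131, 137, 142, 143, 131, 100, 78, 90, 110, 130, 143, 148, 148, 149, 150]
168 [94, 93, 92, 91, 88, 83, 81, 95, 116, 129, 135, 128, 105, 96, 110, 128, 143, 148, 149, 148, 148, 149]
170 [113, 103, 94, 92, 92, 90, 89, 91, 103, 114, 118, 113, 101, 101, 113, 129, 142, 147, 149, 149, 150, 149]
172 [126, 125, 124, 123, 123, 118, 105, 95, 93, 99, 99, 95, 93, 102, 110, 115, 123, 130, 134, 139, 142, 142]
174 [134, 135, 136, 136, 135, 132, 125, 108, 94, 91, 91, 89, 95, 102, 106, 109, 110, 109, 109, 109, 110, 110]
176 [135, 135, 136, 135, 134, 133, 129, 122, 116, 106, 94, 89, 95, 108, 121, 130, 133, 133, 131, 130, 126, 119]
178 [135, 136, 135, 135, 134, 130, 124, 125, 129, 125, 116, 112, 117, 117, 120, 125, 131, 134, 136, 134, 129, 115]
180 [136, 135, 135, 135, 131, 127, 125, 131, 131, 124, 122, 131, 132, 124, 110, 107, 118, 130, 134, 132, 119, 100]
```

```bash
python3 -m pendant '[{"claw":0.2,"dx":-1,"dy":0,"dz":-3,"twist":0},{"claw":0.2,"dx":-1,"dy":0,"dz":-6,"twist":0},{"claw":0.2,"dx":-1,"dy":0,"dz":-9,"twist":0},{"claw":0.2,"dx":-1,"dy":0,"dz":-12,"twist":0},{"claw":0.2,"dx":-1,"dy":0,"dz":-12,"twist":0}]'
```

```text
clock: 12.6
tool_pos: [0.4725, -0.0758, 0.135]
eef_rot: [1.0, 0.004, -0.001, 0.005]
contact_force: [0.1, -0.9, -0.2]
opening: 0.326
finger_force: 45.0
```

```bash
python3 -m pendant '[{"claw":0.2,"dx":0,"dy":0,"dz":-3,"twist":0},{"claw":0.2,"dx":0,"dy":0,"dz":-6,"twist":0},{"claw":0.2,"dx":0,"dy":0,"dz":-8,"twist":0},{"claw":0.2,"dx":0,"dy":0,"dz":-8,"twist":0}]'
```

```text
clock: 13.0
tool_pos: [0.4725, -0.0758, 0.1271]
eef_rot: [1.0, 0.004, -0.0, 0.005]
contact_force: [-0.6, 0.3, -0.2]
opening: 0.328
finger_force: 45.0
```

Through the lid's hole without force; onward.

```bash
python3 -m pendant '[{"claw":0.2,"dx":0,"dy":0,"dz":-3,"twist":0},{"claw":0.2,"dx":0,"dy":0,"dz":-6,"twist":0},{"claw":0.2,"dx":0,"dy":0,"dz":-9,"twist":0},{"claw":0.2,"dx":0,"dy":0,"dz":-9,"twist":0}]'
```

```text
clock: 13.4
tool_pos: [0.4725, -0.0758, 0.118]
eef_rot: [1.0, 0.004, -0.001, 0.005]
contact_force: [-0.1, 0.5, -0.8]
opening: 0.322
finger_force: 45.0
```

```bash
python3 -m pendant '[{"claw":0.2,"dx":0,"dy":0,"dz":-5,"twist":0},{"claw":0.2,"dx":0,"dy":0,"dz":-10,"twist":0},{"claw":0.2,"dx":0,"dy":0,"dz":-15,"twist":0},{"claw":0.2,"dx":0,"dy":0,"dz":-20,"twist":0},{"claw":0.2,"dx":0,"dy":0,"dz":-20,"twist":0}]'
```

```text
clock: 13.9
tool_pos: [0.4723, -0.0758, 0.0977]
eef_rot: [1.0, 0.004, -0.001, 0.005]
contact_force: [-0.8, 0.3, 0.3]
opening: 0.318
finger_force: 45.0
```

```bash
python3 -m pendant '[{"claw":0.2,"dx":0,"dy":0,"dz":-3,"twist":0},{"claw":0.2,"dx":0,"dy":0,"dz":-5,"twist":0},{"claw":0.2,"dx":0,"dy":0,"dz":-7,"twist":0},{"claw":0.2,"dx":0,"dy":0,"dz":-8,"twist":0},{"claw":0.2,"dx":0,"dy":0,"dz":-8,"twist":0},{"claw":0.2,"dx":0,"dy":0,"dz":-8,"twist":0}]' 60
```

```text
clock: 14.5
tool_pos: [0.4727, -0.0759, 0.0905]
eef_rot: [1.0, 0.004, -0.0, 0.005]
contact_force: [-0.5, -0.1, 2.8]
opening: 0.317
finger_force: 60.0
```

```bash
python3 -m pendant '[{"claw":0.2,"dx":0,"dy":0,"dz":-1,"twist":0},{"claw":0.2,"dx":0,"dy":0,"dz":-2,"twist":0},{"claw":0.2,"dx":0,"dy":0,"dz":-3,"twist":0},{"claw":0.2,"dx":0,"dy":0,"dz":-3,"twist":0},{"claw":0.2,"dx":0,"dy":0,"dz":-3,"twist":0}]'
```

```text
clock: 15.0
tool_pos: [0.4726, -0.0759, 0.0883]
eef_rot: [1.0, 0.004, 0.0, 0.005]
contact_force: [-2.0, 0.7, 14.1]
opening: 0.323
finger_force: 60.0
```

```bash
python3 -m pendant '[{"claw":0.2,"dx":0,"dy":0,"dz":-1,"twist":0},{"claw":0.2,"dx":0,"dy":0,"dz":-1,"twist":0},{"claw":0.2,"dx":0,"dy":0,"dz":-1,"twist":0}]'
```

```text
clock: 15.3
tool_pos: [0.4726, -0.0759, 0.0881]
eef_rot: [1.0, 0.004, 0.001, 0.005]
contact_force: [-2.5, 2.3, 22.9]
opening: 0.318
finger_force: 60.0
```

```bash
python3 - <<'E'
from h import *
for n in("wrist","scene"):
    im,d,K,W=snap(n);P=cloud(d,K,W)
    m=(d>0)&(abs(P[...,2]-.083)<.012)&(P[...,0]>.495)&(P[...,0]<.62)&(abs(P[...,1]+.077)<.07)
    q=P[m]
    for _ in range(5):
        A=np.c_[q[:,:2],np.ones(len(q))]; s=np.linalg.lstsq(A,q[:,2],rcond=None)[0]; q=q[abs(q[:,2]-A@s)<.003]
    print(n,len(q),s.round(4),"z at front",(s@[.503,-.077,1]).round(4))
    if n=="wrist": cv2.imwrite("pics/j.png",cv2.resize(im,(640,480)))
D=np.load("w1.npz");P=cloud(D["d"],D["K"],D["W"]);m=(abs(P[...,2]-.083)<.012)&(P[...,0]>.495)&(P[...,0]<.62)&(abs(P[...,1]+.077)<.07);q=P[m]
for _ in range(5):
    A=np.c_[q[:,:2],np.ones(len(q))]; s=np.linalg.lstsq(A,q[:,2],rcond=None)[0]; q=q[abs(q[:,2]-A@s)<.003]
print("before",s.round(4));print(r.get_state()["contact_force"],r.get_state()["clock"])
E
```

```text
wrist 47425 [-0.0307  0.0023  0.0954] z at front 0.0798
scene 1305 [-0.0103  0.001   0.0839] z at front 0.0787
before [-0.0375  0.0025  0.1017]
[-3.56657705  2.31313934 23.64171957] 15.4
```

View pics/j.png

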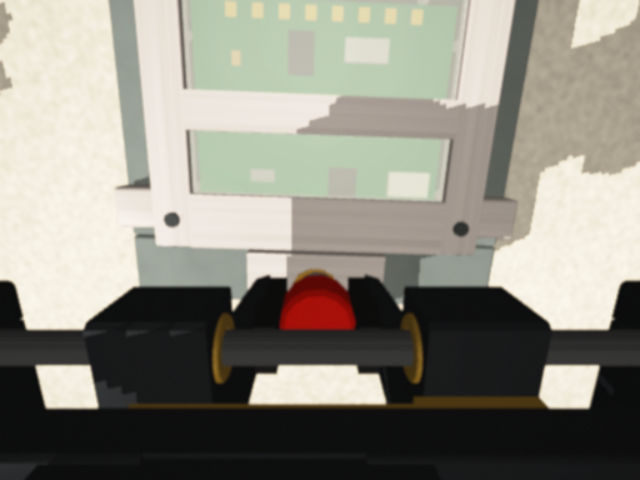

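The pin is seated in the tab with the lid level on the board. The knob is held at (317,305), the lid's front is at z≈0.080, and a 1 mm command now moves it only 0.2 mm, which is the firm stop.

```bash
python3 -c "
from plant import r
print(r.finish_job())"
```

```text
the job is handed in; nothing more can be done
None
```

I handed the job in at about 15 s, but the simulator returned no verdict: the lid is shut on the board, and the red-knobbed pin is home through both holes and still held pressed down at about 23 N.

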